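# Load the bottle carrier and hold it up on its spring handle

### The arm

A 7-joint arm with a two-finger parallel gripper is mounted at the origin on the work surface. World frame = base frame: x ahead of the robot, y to its left, z up, the work surface at z = 0. Lengths are in m, angles in rad, forces in N, time in s.
With the tool pointing down it reaches from about 0.4 to 0.85 m from the base axis. Payload 10.4 kg.
Tool frame: the origin (TCP) lies at the very end of the fingers, on their centre line; the grasp point (between the pads) lies 19 mm behind it; z points along the fingers, y is the line along which they close (so a half turn about z gives the same grasp; the last joint's range is limited). The gripper opens to 87 mm and grips with 3 to 60 N. Pads are 19 mm wide; open, the fingers measure 117 mm over their backs; the gripper's body (75 mm by 190 mm) begins 51 mm behind the grasp point.
Start: joints at [1.265, 0.332, -0.065, 1.46, 0.022, 1.35, -0.088], TCP at [0.174, -0.6, 0.223] pointing down, gripper open.
Joint ranges: [-2.6, 2.6], [-0.5, 2.12], [-1.47, 1.34], [0.16, 2.42], [-1.27, 4.41], [0.06, 2.06], [-2.6, 2.6]. Speed limits (rad/s): [2.22, 2.22, 2.79, 2.79, 3.14, 3.14, 3.14].

### API

Orientations are given as a unit quaternion [x, y, z, w].
In Python, from bench import status, camera, order gives the robot as it stands.
- The arm moves only by the tool jog_arm, never from a script. Its argument "plan" is a list of rows, each a list of 7 numbers: the turn, a rotation vector about the tool's x, y, z in rad, then the shift along the tool's x, y, z in mm, then the opening, from -1 (shut) to 1 (fully open). A call has 1 to 12 rows; each row is the pose to reach, as a shift and turn from the pose commanded when the call began, along the tool's axes at that moment; what a row does not reach only later rows make up. A row lasts 1/10 s, in which the tool goes at most 50 mm and 8.59 degrees, less where a joint would pass 70% of its speed; a pose out of reach is approached as far as the arm can. A call with a gripper value outside its range is refused whole. The fingers move at their own pace and stop on an object; "squeeze" is the grip in N (left out, the last holds). Time passes only in rows, so rows that repeat a pose let the fingers close. It gives the time, the measured TCP pose, the force, the opening and the grip force at its end, in the units of the state.
- status.read_state(): the state, without advancing time (a new reading comes with each control period).
- camera(name): name is "side" or "top"; returns a dict with "image" (420x560x3 uint8, red, green, blue), "z_map" (420x560 float32, m along the optical axis (not along the pixel's ray), 0 where there is no reading), "fx", "fy", "cx", "cy" (pixels), "k1" (the pictures are not rectified: a ray, as slopes to the right and down, at radius r is drawn at 1 + k1 r^2 times it, then the intrinsics apply), "world_from_camera" (4x4, takes a point from camera to world coordinates). Camera axes: x right, y down, z forward; pixel columns grow to the right and rows downward; lengths in m; the calibration is good to about 2 mm. A picture is of the moment at which its call begins.
- order.close_job(): hands the job in; it is judged then, once.
The state is a dict: "time": time; "joint_positions": joint angles; "joint_vel": joint speeds; "joint_torque": joint torques, N m; "ee_pos": TCP position; "eef_rot": TCP orientation; "ft_force": force on the tool from outside, world axes, zero at the start; "torque": the same for the moment, N m; "width": finger opening in m; "grip_force": force on a finger pad.
Only numpy, scipy, OpenCV 4.12 (cv2) and the standard library are available. Lean on these libraries where they do the work, as an engineer would, in place of code of your own. Each camera call takes 0.05 s, during which the arm holds its last target. There are 200 camera calls.

### The job

Stand the amber bottle in the empty well of the green carrier and let go. Then draw the carrier's black sprung T-handle up until its yellow band is about half out of the barrel and pause there a full second, the carrier still on the bench. Then, without tipping it, lift the carrier by the handle alone to about ten centimetres above the bench and finish holding it there, steady and level, both bottles standing in it and the other things left where they are.

Things in the scene. Friction and masses are not known exactly. Their poses are not given: they have to be found in the camera images.
- carrier: Loose green carrier, 74 (x) by 250 (y) mm, 28 mm walls 4 mm thick, 0.26 kg. Origin: centre of underside, z up. A well at each end (inside 66 x 78 mm, floor 4 mm up, centres y = -82 and +82 mm). On the solid middle block (top 40 mm up) stands a white barrel, 22 mm across (25 at its black rim), top 120 mm up; the sprung T-handle's plunger comes out of it. Loaded: 0.65 to 0.85 kg in all.
- carrier_well (a point): Centre of the floor of the carrier's empty well (the y = -82 mm end), 4 mm above the carrier's underside; axes as the carrier's.
- white_well (a point): Centre of the floor of the other well, in which the white bottle stands; axes as the carrier's.
- handle_grip (a point): Centre of the black T-handle: a bar 80 mm long along the carrier's x, 18 mm wide along its y (grip it across this), 22 mm high. With the plunger home it is 149 mm above the carrier's underside; it rises with the plunger. Below the bar are 18 mm of free, 12 mm thick plunger down to the barrel's rim. Axes as the carrier's.
- spring_handle (a joint): Draw of the plunger, straight up out of the barrel, in m: 0 home (start), 0.06 the stop. Spring 180 N/m from 0, well damped; plunger and handle weigh 0.08 kg. Some white plunger always shows; the yellow band comes out between draws of 0.012 and 0.024, then red follows. The loaded carrier leaves the bench at a draw of about 0.030 to 0.042 and hangs at it.
- amber_bottle: Loose amber glass bottle with a black cap and paper label, 52 mm across, 100 mm tall, straight-sided below the shoulder (up to about 60 mm), about 0.2 kg (0.16 to 0.24). Starts upright on the bench. Origin: centre of its underside, z up.
- white_bottle: Loose white plastic bottle with a red cap, same size as the amber one, about 0.2 kg (0.16 to 0.24); starts upright in the carrier's other well and stays there. Origin: centre of its underside, z up.
- blue_bottle: Bystander: loose blue bottle with a white cap, 52 mm across, 100 mm tall. Origin: centre of its underside.
- grey_jar: Bystander: loose grey jar with a white lid, 54 mm across, 75 mm tall. Origin: centre of its underside.
- beaker: Bystander: loose glass beaker, 56 mm across, 65 mm tall. Origin: centre of its underside.
Not all that is in view belongs to the job. Leave any pink look-alike of the amber_bottle alone.

How it is judged:
On the way, in this order (a step that is already met when the one before it is completed fails the run):
1. the amber bottle stands in the empty well, let go, the carrier on the bench (horizontal distance between amber_bottle and carrier_well below 0.022 m and z of amber_bottle in the frame of carrier between -0.002 and 0.012 m and angle between amber_bottle's own z axis and vertical below 0.12 rad and contact force between the fingers and amber_bottle below 0.1 N and contact force between the fingers and white_bottle below 0.1 N and height (world z) of carrier below 0.006 m and value of joint spring_handle below 0.008 m), for 0.3 s.
2. the handle is drawn out into the yellow band and kept there, the carrier still on the bench (value of joint spring_handle between 0.012 and 0.024 m and height (world z) of carrier below 0.006 m and angle between carrier's own z axis and vertical below 0.05 rad), for 0.5 s.
At the end, for the whole second after the job is handed in: Last second: fingers hold the carrier, underside 60-150 mm up, tilt < 0.1 rad, < 30 mm/s and 0.15 rad/s, spring draw > 27 mm; both bottles in their wells (< 22 mm off centre, base within 8 mm of floor, tilt < 0.2 rad), untouched by fingers; bystanders within 30 mm of start (height (world z) of carrier between 0.06 and 0.15 m and angle between carrier's own z axis and vertical below 0.1 rad and linear speed of carrier below 0.03 m/s and angular speed of carrier below 0.15 rad/s and value of joint spring_handle above 0.027 m and contact force between the fingers and carrier above 2 N and horizontal distance between amber_bottle and carrier_well below 0.022 m and z of amber_bottle in the frame of carrier between -0.002 and 0.012 m and horizontal distance between white_bottle and white_well below 0.022 m and z of white_bottle in the frame of carrier between -0.002 and 0.012 m and angle between each of amber_bottle, white_bottle's own z axis and vertical below 0.2 rad and contact force between the fingers and amber_bottle below 0.1 N and contact force between the fingers and white_bottle below 0.1 N and distance of each of blue_bottle, grey_jar, beaker from where it was at the start of the episode below 0.03 m); the arm keeps its last pose, push and grip.
It fails at once if the carrier is tipped by more than 0.35 rad (angle between carrier's own z axis and vertical above 0.35 rad).
It fails at once if the blue bottle is moved by more than 30 mm or knocked over (distance of blue_bottle from where it was at the start of the episode above 0.03 m or angle between blue_bottle's own z axis and vertical above 0.5 rad).
It fails at once if the grey jar is moved by more than 30 mm or knocked over (distance of grey_jar from where it was at the start of the episode above 0.03 m or angle between grey_jar's own z axis and vertical above 0.5 rad).
It fails at once if the beaker is moved by more than 30 mm or knocked over (distance of beaker from where it was at the start of the episode above 0.03 m or angle between beaker's own z axis and vertical above 0.5 rad).
It also fails if it takes over 58 s, if anything falls off the work surface, if the arm or the gripper's body presses on something with over 40 N, if the wrist force passes 120 N, or if a joint passes its speed limit or range.

## Working session

There is one attempt and no reset: what is moved stays moved. The work goes in short steps, Python scripts to look and compute and a tool call to move; the robot and the scene stay as the last step left them, time stands still between calls to the robot, and variables do not carry over. Pictures are saved under pics/ and viewed, at most 12 in all, crops included, and the job is handed in when it is done.

Besides the shell and the picture viewer there is one more tool, called after ">>>" as name(argument=value, ...), one argument or row to a line, values as JSON. jog_arm: Moves the arm, as the interface text tells. Its arguments: {"type":"object","properties":{"plan":{"type":"array"},"squeeze":{"type":"number"}},"required":["plan"]}

```bash
mkdir -p pics
cat > h.py <<'E'
import numpy as np, cv2
from bench import status, camera, order
def snap(n,f):
    c=camera(n); cv2.imwrite(f'pics/{f}.png',c['image'][:,:,::-1]); np.savez(f'pics/{f}.npz',**c); return c
def load(f): return np.load(f'pics/{f}.npz')
def cloud(c):
    h,w=c['z_map'].shape; v,u=np.mgrid[:h,:w].astype(float)
    x=(u-c['cx'])/c['fx']; y=(v-c['cy'])/c['fy']; a,b=x.copy(),y.copy()
    for _ in range(10):
        s=1+c['k1']*(a*a+b*b); a=x/s; b=y/s
    z=c['z_map']; P=np.stack([a*z,b*z,z,np.ones_like(z)],-1)@c['world_from_camera'].T
    P=P[...,:3]; P[z==0]=np.nan; return P
E
python3 -c "
from h import *
snap('top','t0');snap('side','s0');print(status.read_state())
for f in('t0','s0'):print(load(f)['world_from_camera'].round(3))"
```

```text
{'time': 0.1, 'joint_positions': array([ 1.26538979,  0.33278436, -0.06473063,  1.46087022,  0.02159452,
        1.34986669, -0.08848458]), 'joint_vel': array([-0.00142629, -0.00279974,  0.00123196, -0.00442939,  0.0002669 ,
       -0.0006746 , -0.00080154]), 'joint_torque': array([ 1.40968583e-03, -6.24546790e+01,  2.48345488e-02, -3.90724611e+01,
       -6.12821896e-02,  3.65911459e-02,  5.55034717e-05]), 'ee_pos': array([ 0.17432867, -0.5998395 ,  0.22184259]), 'eef_rot': array([ 9.90014601e-01,  1.40963502e-01, -1.06713285e-04, -6.07361934e-04]), 'ft_force': array([0.36387373, 0.25458812, 0.27632351]), 'torque': array([ 0.00629891, -0.06519921, -0.00724543]), 'grip_force': 0.0, 'width': 0.08695742805618499}
[[ 0.000e+00 -9.920e-01  1.220e-01  4.490e-01]
 [-1.000e+00 -0.000e+00 -1.000e-03 -3.000e-02]
 [ 1.000e-03 -1.220e-01 -9.920e-01  1.025e+00]
 [ 0.000e+00  0.000e+00  0.000e+00  1.000e+00]]
[[ 0.944 -0.255  0.211  0.355]
 [-0.33  -0.686  0.648 -0.596]
 [-0.021 -0.681 -0.732  0.744]
 [ 0.     0.     0.     1.   ]]
```

View pics/t0.png

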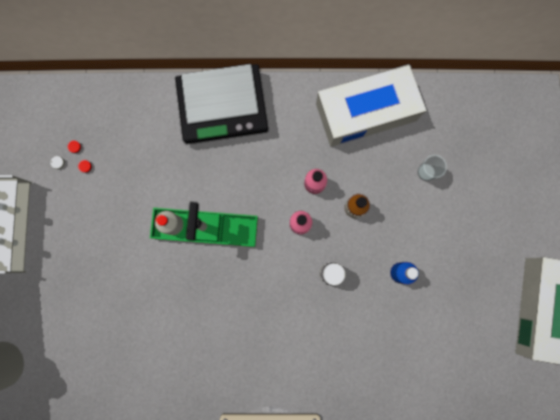

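View pics/s0.png

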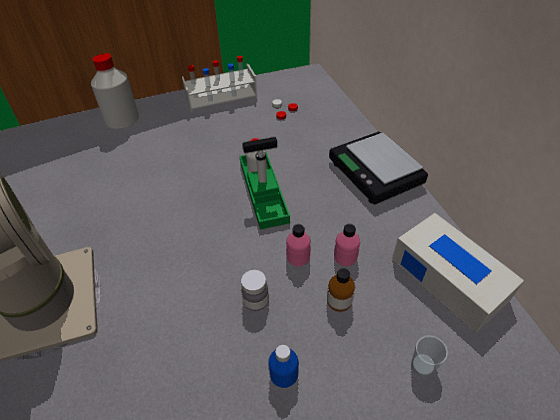

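The top view shows the amber bottle at (358,205), with pink look-alikes at (316,180) and (300,222). The carrier runs from (152,225) to (257,232), with its empty well at the right and the handle at (193,221). The jar is at (334,275), the blue bottle at (405,272) and the beaker at (432,168).

```bash
python3 -c "
from h import *
for f in('t0','s0'):
    c=load(f);P=cloud(c);im=c['image'].astype(int);r,g,b=im[...,0],im[...,1],im[...,2]
    z=P[...,2]; near=(abs(P[...,1])<.6)&(P[...,0]>.3)&(P[...,0]<.8)
    G=(g>1.6*r)&(g>1.6*b)&(g>50)&near&(z<.06)&(P[...,1]>-.2)
    q=P[G];print(f,'green',len(q),q.min(0),q.max(0)); 
    for lo,hi in((-.01,.01),(.018,.033),(.034,.046)):
        s=q[(q[:,2]>lo)&(q[:,2]<hi)]; 
        if len(s)>8: rc=cv2.minAreaRect(s[:,:2].astype(np.float32)); print(lo,len(s),s[:,2].mean(),rc)
    H=(r+g+b<120)&near&(z>.13)&(z<.19); s=P[H]; print('handle',len(s),s.mean(0),s.max(0),cv2.minAreaRect(s[:,:2].astype(np.float32)))
    A=(r>1.5*g)&(g>1.2*b)&near&(z>.01)&(z<.11); s=P[A]; print('amber',len(s),np.median(s,0),s.min(0),s.max(0))
    n=cv2.connectedComponents(((z>.045)&near).astype(np.uint8))
    for i in range(1,n[0]):
        s=P[n[1]==i]
        if len(s)>15: 
            t=s[s[:,2]>s[:,2].max()-.01]; print(len(s),'min',s.min(0).round(3),'max',s.max(0).round(3),'top',t.mean(0).round(4),len(t))
"
```

```text
t0 green 2522 [ 0.4998847   0.03237403 -0.00126326] [0.78899934 0.28190548 0.05245377]
-0.01 1143 0.004278872869296143 ((0.5470104217529297, 0.1563566029071808), (0.24579578638076782, 0.06557857990264893), 85.35369873046875)
0.018 497 0.026525374784700476 ((0.5451215505599976, 0.15737295150756836), (0.24783392250537872, 0.07197342813014984), 85.44328308105469)
0.034 605 0.04063699799346855 ((0.6537046432495117, 0.1620771288871765), (0.10019762068986893, 0.27786749601364136), 85.5142822265625)
handle 259 [0.54182148 0.15484779 0.15809014] [0.57986583 0.16622076 0.16387968] ((0.5438054800033569, 0.15704123675823212), (0.015161563642323017, 0.0731784775853157), 84.9796371459961)
amber 402 [ 0.59124422 -0.18603952  0.06999684] [ 0.54372829 -0.22647434  0.01001587] [0.75858219 0.49817297 0.10761147]
1172 min [ 0.748 -0.322  0.045] max [ 0.8   -0.131  0.08 ] top [ 0.7823 -0.2003  0.0751] 914
787 min [0.753 0.009 0.045] max [0.8   0.214 0.056] top [0.7813 0.1324 0.0486] 500
228 min [ 0.658 -0.412  0.045] max [ 0.71  -0.358  0.069] top [ 0.685  -0.387   0.0642] 124
402 min [ 0.627 -0.131  0.
[... 2024 characters left out ...]
 max [0.798 0.055 0.05 ] top [0.7859 0.0474 0.0473] 20
561 min [ 0.627 -0.135  0.045] max [ 0.677 -0.088  0.102] top [ 0.6524 -0.1097  0.0986] 108
558 min [ 0.528 -0.099  0.045] max [ 0.58  -0.052  0.103] top [ 0.5539 -0.0738  0.0989] 104
1694 min [ 0.747 -0.322  0.045] max [ 0.8   -0.133  0.079] top [ 0.7816 -0.2069  0.0737] 1059
658 min [ 0.568 -0.232  0.045] max [ 0.619 -0.186  0.102] top [ 0.5935 -0.2072  0.0983] 136
643 min [ 0.409 -0.17   0.045] max [ 0.461 -0.119  0.078] top [ 0.4349 -0.1464  0.074 ] 448
464 min [ 0.656 -0.412  0.045] max [ 0.712 -0.358  0.067] top [ 0.6847 -0.3848  0.0621] 270
805 min [ 0.411 -0.338  0.045] max [ 0.463 -0.288  0.102] top [ 0.4369 -0.3133  0.0984] 182
```

```bash
cat >> h.py <<'E'
from scipy.spatial.transform import Rotation as R
def goto(p,head):
    s=status.read_state(); T=R.from_quat(s['eef_rot']); h=np.radians(head)
    y=np.array([np.cos(h),np.sin(h),0]); z=np.array([0,0,-1.]); W=R.from_matrix(np.stack([np.cross(y,z),y,z],1))
    print('t',s['time'],'pos',s['ee_pos'].round(4),'w',round(s['width'],4),'f',s['ft_force'].round(2),'grip',round(s['grip_force'],2))
    print('turn',(T.inv()*W).as_rotvec().round(3),'shift',(T.inv().apply(np.array(p)-s['ee_pos'])*1000).round(1))
E
python3 -c "
from h import *
goto([.594,-.2050,.20],-4.6)"
```

```text
t 0.1 pos [ 0.1743 -0.5998  0.2218] w 0.087 f [0.36 0.25 0.28] grip 0.0
turn [-1.000e-03 -1.000e-03 -1.208e+00] shift [ 513.2 -262.    22.1]
```

>>> jog_arm(
  plan=[
    [0,0,-0.05,15,-8,0,1],
    [0,0,-0.15,50,-26,0,1],
    [0,0,-0.27,90,-46,0,1],
    [0,0,-0.4,133,-68,0,1],
    [0,0,-0.53,176,-90,0,1],
    [0,0,-0.66,219,-112,0,1],
    [0,0,-0.79,262,-134,0,1],
    [0,0,-0.92,305,-156,0,1],
    [0,0,-1.04,348,-178,0,1],
    [0,0,-1.14,391,-200,0,1],
    [0,0,-1.18,430,-219,0,1],
    [0,0,-1.208,460,-235,0,1],
  ],
)

```text
time: 1.3
ee_pos: [0.5524, -0.2421, 0.2226]
eef_rot: [0.732, 0.681, 0.0, -0.0]
ft_force: [0.8, -0.1, 1.1]
width: 0.0871
grip_force: 0.0
```

```bash
python3 -c "
from h import *
goto([.594,-.2055,.16],-4.6)"
```

```text
t 1.3 pos [ 0.5524 -0.2421  0.2226] w 0.0871 f [ 0.82 -0.05  1.1 ] grip 0.0
turn [ 0.    -0.001  0.008] shift [39.4 38.8 62.6]
```

>>> jog_arm(
  plan=[
    [0,0,0,15,15,20,1],
    [0,0,0,30,30,45,1],
    [0,0,0,39,39,62,1],
    [0,0,0,39,39,62,1],
    [0,0,0,39,39,62,1],
  ],
)

```text
time: 1.8
ee_pos: [0.5922, -0.2107, 0.1609]
eef_rot: [0.735, 0.679, -0.0, -0.0]
ft_force: [0.3, -0.8, 1.0]
width: 0.087
grip_force: 0.0
```

```bash
python3 -c "
from h import *
goto([.594,-.2055,.038],-4.6);snap('side','s1')"
```

```text
t 1.8 pos [ 0.5922 -0.2107  0.1609] w 0.087 f [ 0.27 -0.85  1.  ] grip 0.0
turn [-0.001  0.     0.001] shift [  5.3   1.5 122.9]
```

View pics/s1.png

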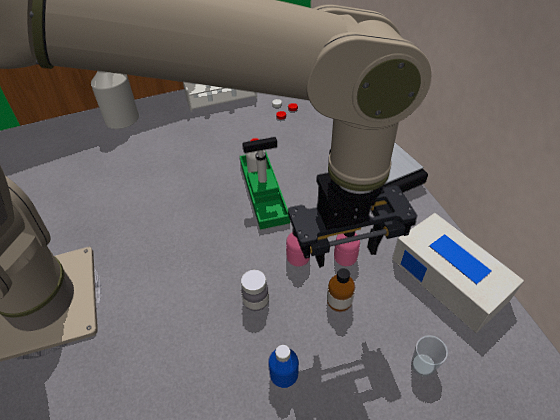

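The side view shows the open fingers at (318,258) and (374,250), hanging in line above the amber bottle at (341,290). Both pink bottles are clear of them, so I'm descending.

>>> jog_arm(
  plan=[
    [0,0,0,5,1,20,1],
    [0,0,0,5,1,50,1],
    [0,0,0,5,1,80,1],
    [0,0,0,5,1,105,1],
    [0,0,0,5,1,118,1],
    [0,0,0,5,1,122,1],
    [0,0,0,5,1,122,1],
    [0,0,0,5,1,122,1],
  ],
)

```text
time: 2.65
ee_pos: [0.5948, -0.206, 0.0402]
eef_rot: [0.735, 0.678, 0.0, 0.001]
ft_force: [0.2, -0.1, 0.1]
width: 0.0873
grip_force: 0.0
```

>>> jog_arm(
  plan=[
    [0,0,0,0,0,0,-1],
    [0,0,0,0,0,0,-1],
    [0,0,0,0,0,0,-1],
    [0,0,0,0,0,0,-1],
    [0,0,0,0,0,0,-1],
    [0,0,0,0,0,0,-1],
  ],
  squeeze=20,
)

```text
time: 3.25
ee_pos: [0.5943, -0.2055, 0.0388]
eef_rot: [0.735, 0.678, 0.0, 0.0]
ft_force: [1.2, -0.3, 0.5]
width: 0.0516
grip_force: 20.0
```

```bash
python3 -c "
from h import *
goto([.594,-.2055,.2],-4.6);snap('side','s2')"
```

```text
t 3.25 pos [ 0.5943 -0.2055  0.0388] w 0.0516 f [ 1.19 -0.35  0.53] grip 20.0
turn [0.001 0.    0.   ] shift [-1.000e-01 -2.000e-01 -1.612e+02]
```

View pics/s2.png

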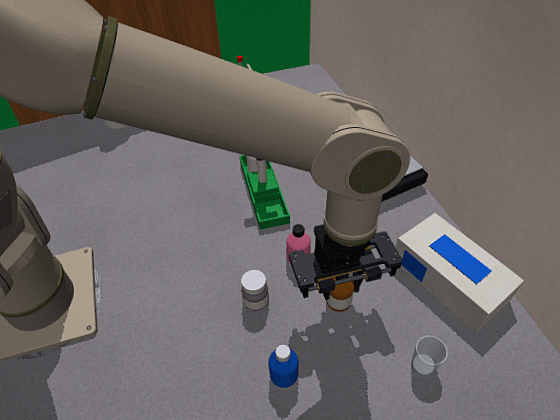

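The bottle is gripped at 51.6 mm, and the side view shows it held below the gripper at (340,298). Next is the lift.

>>> jog_arm(
  plan=[
    [0,0,0,0,0,-5,-1],
    [0,0,0,0,0,-20,-1],
    [0,0,0,0,0,-45,-1],
    [0,0,0,0,0,-75,-1],
    [0,0,0,0,0,-105,-1],
    [0,0,0,0,0,-130,-1],
    [0,0,0,0,0,-150,-1],
    [0,0,0,0,0,-158,-1],
    [0,0,0,0,0,-160,-1],
    [0,0,0,0,0,-160,-1],
    [0,0,0,0,0,-160,-1],
    [0,0,0,0,0,-160,-1],
  ],
)

```text
time: 4.5
ee_pos: [0.5935, -0.2054, 0.1975]
eef_rot: [0.735, 0.678, -0.0, -0.001]
ft_force: [0.2, -0.9, -1.6]
width: 0.0511
grip_force: 20.0
```

```bash
python3 -c "
from h import *
goto([.5388,.0755,.2],-4.6)"
```

```text
t 4.5 pos [ 0.5935 -0.2054  0.1975] w 0.0511 f [ 0.22 -0.88 -1.59] grip 20.0
turn [-0.002 -0.     0.   ] shift [275.6 -77.   -2.3]
```

>>> jog_arm(
  plan=[
    [0,0,0,6,-2,0,-1],
    [0,0,0,22,-6,0,-1],
    [0,0,0,48,-13,0,-1],
    [0,0,0,80,-22,0,-1],
    [0,0,0,115,-32,0,-1],
    [0,0,0,150,-42,0,-1],
    [0,0,0,185,-52,0,-1],
    [0,0,0,218,-61,0,-1],
    [0,0,0,245,-68,0,-1],
    [0,0,0,264,-74,0,-1],
    [0,0,0,273,-76.5,0,-1],
    [0,0,0,275.5,-77,0,-1],
  ],
)

```text
time: 5.7
ee_pos: [0.5386, 0.0769, 0.1986]
eef_rot: [0.734, 0.679, 0.0, 0.0]
ft_force: [1.1, -0.4, -3.0]
width: 0.0513
grip_force: 20.0
```

>>> jog_arm(
  plan=[
    [0,0,0,0,0,0,-1],
    [0,0,0,0,0,0,-1],
    [0,0,0,0,0,0,-1],
    [0,0,0,0,0,0,-1],
  ],
)

```text
time: 6.1
ee_pos: [0.5394, 0.0745, 0.1984]
eef_rot: [0.735, 0.678, -0.0, -0.0]
ft_force: [-0.4, 0.3, -2.7]
width: 0.0515
grip_force: 20.0
```

```bash
python3 -c "
from h import *
goto([.5388,.0755,.0440],-4.6)
c=snap('top','t3');P=cloud(c);s=P[...,2]
im=c['image'];cv2.imwrite('pics/t3c.png',cv2.resize(im[130:330,100:330,::-1],None,fx=3,fy=3)[:600,:690])"
```

```text
t 6.1 pos [0.5394 0.0745 0.1984] w 0.0515 f [-0.4   0.33 -2.72] grip 20.0
turn [-0.     0.    -0.001] shift [  1.   -0.6 154.4]
```

View pics/t3c.png

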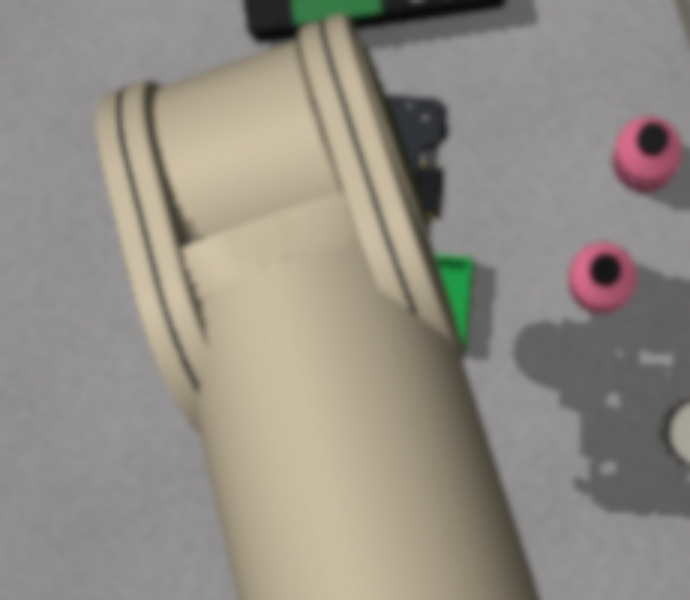

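The arm hides the well from above, leaving only its green end visible near (455,300) in the crop. I'm relying on the measured positions and descending while watching the force.

>>> jog_arm(
  plan=[
    [0,0,0,1,-0.5,8,-1],
    [0,0,0,1,-0.5,28,-1],
    [0,0,0,1,-0.5,53,-1],
    [0,0,0,1,-0.5,78,-1],
    [0,0,0,1,-0.5,103,-1],
    [0,0,0,1,-0.5,124,-1],
    [0,0,0,1,-0.5,138,-1],
    [0,0,0,1,-0.5,145,-1],
    [0,0,0,1,-0.5,149,-1],
    [0,0,0,1,-0.5,151,-1],
    [0,0,0,1,-0.5,152,-1],
    [0,0,0,1,-0.5,152,-1],
  ],
)

```text
time: 7.35
ee_pos: [0.5392, 0.0763, 0.047]
eef_rot: [0.735, 0.678, 0.0, 0.0]
ft_force: [0.3, 0.3, -2.4]
width: 0.0515
grip_force: 20.0
```

```bash
python3 -c "
from h import *
goto([.5388,.0755,.0428],-4.6)
c=snap('side','s4')
im=c['image'];cv2.imwrite('pics/s4c.png',cv2.resize(im[100:280,180:380,::-1],None,fx=3,fy=3))"
```

```text
t 7.35 pos [0.5392 0.0763 0.047 ] w 0.0515 f [ 0.3   0.29 -2.44] grip 20.0
turn [ 0.001 -0.     0.   ] shift [-0.9 -0.3  4.2]
```

View pics/s4c.png

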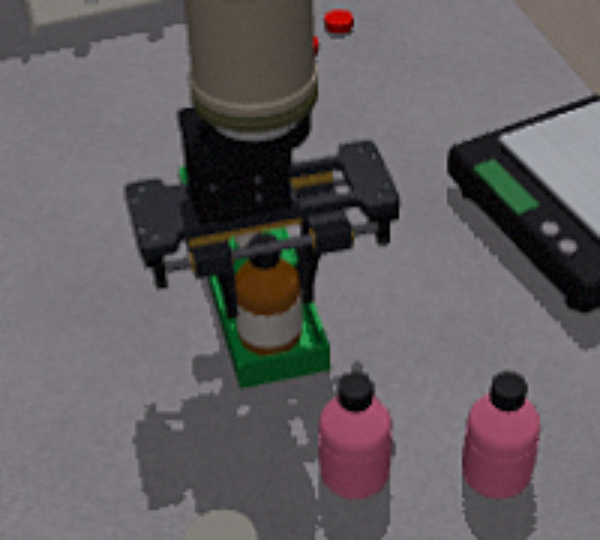

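The crop shows the amber bottle inside the well's walls at (268,330), with clearance on both sides. I'm lowering the last 4 mm and then releasing.

>>> jog_arm(
  plan=[
    [0,0,0,-0.5,0,1.5,-1],
    [0,0,0,-0.5,0,3,-1],
    [0,0,0,-0.5,0,3.5,-1],
    [0,0,0,-0.5,0,4,-1],
    [0,0,0,-0.5,0,4,-1],
  ],
)

```text
time: 7.9
ee_pos: [0.5388, 0.0758, 0.0427]
eef_rot: [0.735, 0.678, -0.0, 0.0]
ft_force: [-1.1, -0.1, 0.5]
width: 0.0511
grip_force: 20.0
```

```bash
python3 -c "
from h import *
goto([.5388,.0755,.0428],-4.6)"
```

```text
t 7.9 pos [0.5388 0.0758 0.0427] w 0.0511 f [-1.14 -0.11  0.53] grip 20.0
turn [-0.  0.  0.] shift [-0.3  0.1 -0.1]
```

>>> jog_arm(
  plan=[
    [0,0,0,0,0,0,-0.3],
    [0,0,0,0,0,0,0.4],
    [0,0,0,0,0,0,1],
    [0,0,0,0,0,0,1],
    [0,0,0,0,0,0,1],
    [0,0,0,0,0,0,1],
  ],
)

```text
time: 8.5
ee_pos: [0.5388, 0.0758, 0.0426]
eef_rot: [0.735, 0.678, 0.0, 0.0]
ft_force: [-0.8, -0.5, 0.3]
width: 0.0826
grip_force: 0.0
```

>>> jog_arm(
  plan=[
    [0,0,0,0,0,-8,1],
    [0,0,0,0,0,-30,1],
    [0,0,0,0,0,-65,1],
    [0,0,0,0,0,-105,1],
    [0,0,0,0,0,-145,1],
    [0,0,0,0,0,-180,1],
    [0,0,0,0,0,-200,1],
    [0,0,0,-50,0,-205,1],
    [0,0,0,-100,0,-205,1],
    [0,0,0,-150,0,-205,1],
    [0,0,0,-190,0,-205,1],
    [0,0,0,-200,0,-205,1],
  ],
)

```text
time: 9.7
ee_pos: [0.5217, -0.1292, 0.2479]
eef_rot: [0.737, 0.676, -0.001, 0.001]
ft_force: [0.3, -0.3, -0.5]
width: 0.087
grip_force: 0.0
```

```bash
python3 -c "
from h import *
goto([.5452,.1572,.25],85.4)
goto([.5452,.1572,.25],-94.6);print(status.read_state()['joint_positions'])
c=snap('top','t5');c2=snap('side','s5')
im=np.hstack([cv2.resize(c['image'][180:270,130:330],None,fx=2,fy=2),cv2.resize(c2['image'][120:300,180:380],None,fx=1,fy=1)]);cv2.imwrite('pics/x5.png',cv2.resize(im,(800,int(800*im.shape[0]/im.shape[1])))[:,:,::-1])
for n,c in(('t',c),('s',c2)):
    P=cloud(c);q=c['image'].astype(int).sum(2)
    for nm,m in(('handle',(q<120)&(P[...,2]>.13)&(P[...,2]<.19)&(abs(P[...,0]-.545)<.06)&(abs(P[...,1]-.157)<.04)),('cap',(P[...,2]>.09)&(P[...,2]<.115)&(abs(P[...,0]-.539)<.04)&(abs(P[...,1]-.0755)<.04))):
        s=P[m]
        if len(s)>10:print(n,nm,len(s),s.mean(0).round(4),s.min(0).round(4),s.max(0).round(4),cv2.minAreaRect(s[:,:2].astype(np.float32)))
"
```

```text
t 9.7 pos [ 0.5217 -0.1292  0.2479] w 0.087 f [ 0.28 -0.27 -0.52] grip 0.0
turn [-1.000e-03  1.000e-03 -1.577e+00] shift [287.3  -1.5  -2.6]
t 9.7 pos [ 0.5217 -0.1292  0.2479] w 0.087 f [ 0.28 -0.27 -0.52] grip 0.0
turn [1.000e-03 1.000e-03 1.564e+00] shift [287.3  -1.5  -2.6]
[ 0.64658306  0.16661065 -0.54587742  1.63173407  0.08984737  1.36784971
  0.00179538]
t handle 273 [0.5417 0.1551 0.1583] [0.5072 0.1473 0.1425] [0.5799 0.1664 0.1652] ((0.5437413454055786, 0.15721598267555237), (0.01594308577477932, 0.07302314043045044), 85.0698013305664)
t cap 102 [0.5373 0.0759 0.1037] [0.5263 0.0647 0.0946] [0.5486 0.0868 0.1075] ((0.5374700427055359, 0.07573458552360535), (0.022244708612561226, 0.022118084132671356), 0.41971203684806824)
s handle 11 [0.5249 0.163  0.1589] [0.5157 0.1606 0.1574] [0.535  0.1665 0.161 ] ((0.5252981781959534, 0.16318286955356598), (0.019140981137752533, 0.005370716564357281), 9.17689323425293)
s cap 71 [0.5392 0.0698 0.1005] [0.53   0.0626 0.0903] [0.5491 0.0817 0.1072] ((0.540151059627533, 0.07131381332874298), (0.021055392920970917, 0.01575286313891411), 69.70719909667969)
```

View pics/x5.png

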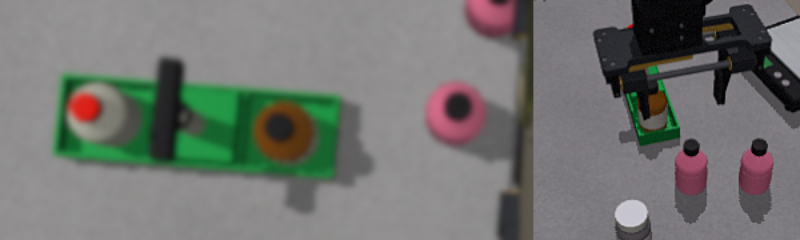

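The amber bottle stands centred in its well and the carrier hasn't moved. Next I'm turning the gripper and going above the handle.

>>> jog_arm(
  plan=[
    [0,0,-0.1,10,0,0,0],
    [0,0,-0.24,35,0,0,0],
    [0,0,-0.38,65,0,0,0],
    [0,0,-0.52,95,0,0,0],
    [0,0,-0.66,125,0,0,0],
    [0,0,-0.8,155,0,0,0],
    [0,0,-0.94,185,0,0,0],
    [0,0,-1.08,215,-1,0,0],
    [0,0,-1.22,245,-1,0,0],
    [0,0,-1.36,270,-1,0,0],
    [0,0,-1.48,283,-1,0,0],
    [0,0,-1.57,286,-1,0,0],
  ],
)

```text
time: 11.0
ee_pos: [0.5432, 0.1667, 0.2482]
eef_rot: [0.035, 0.999, 0.001, 0.0]
ft_force: [-0.3, -0.8, -0.5]
width: 0.0437
grip_force: 0.0
```

>>> jog_arm(
  plan=[
    [0,0,0,0,0,0,0],
    [0,0,0,0,0,0,0],
    [0,0,0,0,0,0,0],
    [0,0,0,0,0,0,0],
  ],
)

```text
time: 11.4
ee_pos: [0.5446, 0.1615, 0.2476]
eef_rot: [0.041, 0.999, -0.0, 0.0]
ft_force: [-0.1, 0.0, 0.1]
width: 0.0437
grip_force: 0.0
```

```bash
python3 -c "
from h import *
goto([.5448,.1562,.132],85.4);print(status.read_state()['joint_positions'])
c2=snap('side','s6')
cv2.imwrite('pics/s6c.png',cv2.resize(c2['image'][60:240,160:360,::-1],None,fx=3,fy=3))
"
```

```text
t 11.4 pos [0.5446 0.1615 0.2476] w 0.0437 f [-0.11  0.    0.13] grip 0.0
turn [-0.     0.    -0.002] shift [ -0.6  -5.2 115.6]
[ 0.36189148  0.30921048 -0.8901705   1.54219473  0.24240968  1.40586273
  0.94331739]
```

View pics/s6c.png

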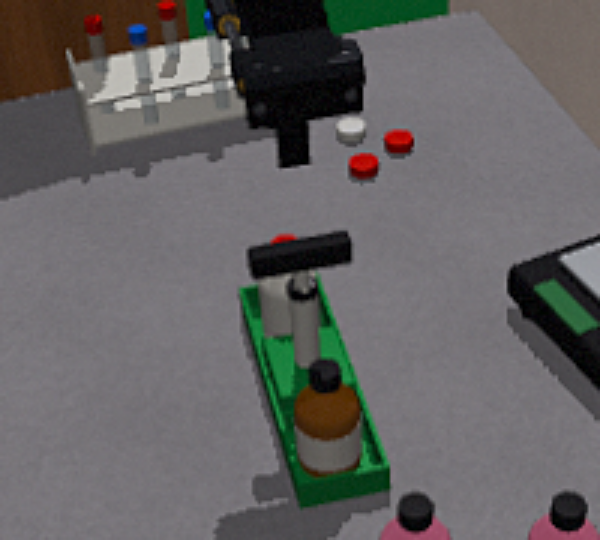

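The crop shows both bottles standing in the carrier, with the finger at (292,160) above the middle of the bar at (300,253). I'm descending around the bar.

>>> jog_arm(
  plan=[
    [0,0,0,-0.5,-5,10,0],
    [0,0,0,-0.5,-5,30,0],
    [0,0,0,-0.5,-5,55,0],
    [0,0,0,-0.5,-5,80,0],
    [0,0,0,-0.5,-5,100,0],
    [0,0,0,-0.5,-5,111,0],
    [0,0,0,-0.5,-5,114.5,0],
    [0,0,0,-0.5,-5,115.5,0],
    [0,0,0,-0.5,-5,115.5,0],
    [0,0,0,-0.5,-5,115.5,0],
  ],
)

```text
time: 12.45
ee_pos: [0.5452, 0.1568, 0.1329]
eef_rot: [0.04, 0.999, 0.0, 0.001]
ft_force: [-0.0, 0.3, 0.5]
width: 0.0437
grip_force: 0.0
```

>>> jog_arm(
  plan=[
    [0,0,0,0,0,0,-0.5],
    [0,0,0,0,0,0,-0.5],
    [0,0,0,0,0,0,-0.6],
    [0,0,0,0,0,0,-1],
    [0,0,0,0,0,0,-1],
    [0,0,0,0,0,0,-1],
  ],
  squeeze=40,
)

```text
time: 13.05
ee_pos: [0.5448, 0.1571, 0.1321]
eef_rot: [0.04, 0.999, 0.0, 0.0]
ft_force: [1.4, 3.6, -0.4]
width: 0.0182
grip_force: 40.0
```

```bash
python3 -c "
from h import *
goto([.5448,.1562,.150],85.4)
c2=snap('side','s7')
cv2.imwrite('pics/s7c.png',cv2.resize(c2['image'][60:240,160:360,::-1],None,fx=3,fy=3))
"
```

```text
t 13.05 pos [0.5448 0.1571 0.1321] w 0.0182 f [ 1.43  3.59 -0.45] grip 40.0
turn [ 0.001  0.    -0.   ] shift [ -0.1  -0.9 -17.9]
```

View pics/s7c.png

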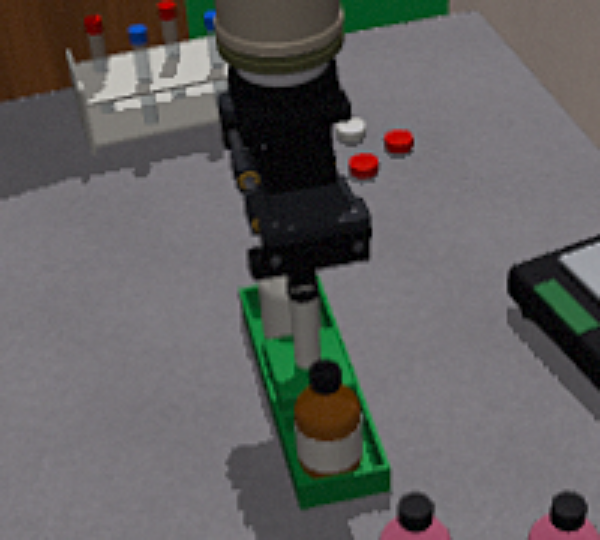

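The bar is gripped at 18.2 mm and nothing has been disturbed. I'm drawing the handle up about 18 mm and pausing there.

>>> jog_arm(
  plan=[
    [0,0,0,0,0.5,-1,-1],
    [0,0,0,0,0.8,-3,-1],
    [0,0,0,0,0.8,-6,-1],
    [0,0,0,0,0.8,-9,-1],
    [0,0,0,0,0.8,-12,-1],
    [0,0,0,0,0.8,-15,-1],
    [0,0,0,0,0.8,-17,-1],
    [0,0,0,0,0.8,-18,-1],
    [0,0,0,0,0.8,-18,-1],
    [0,0,0,0,0.8,-18,-1],
  ],
)

```text
time: 14.1
ee_pos: [0.5447, 0.1572, 0.1498]
eef_rot: [0.04, 0.999, -0.0, -0.0]
ft_force: [1.4, 0.0, -3.9]
width: 0.0176
grip_force: 40.0
```

```bash
python3 -c "
from h import *
goto([.5448,.1562,.150],85.4)
c2=snap('side','s8')
cv2.imwrite('pics/s8c.png',cv2.resize(c2['image'][120:240,210:310,::-1],None,fx=5,fy=5,interpolation=2))
"
```

```text
t 14.1 pos [0.5447 0.1572 0.1498] w 0.0176 f [ 1.36  0.04 -3.91] grip 40.0
turn [-0.    -0.    -0.001] shift [-0.2 -1.  -0.2]
```

View pics/s8c.png

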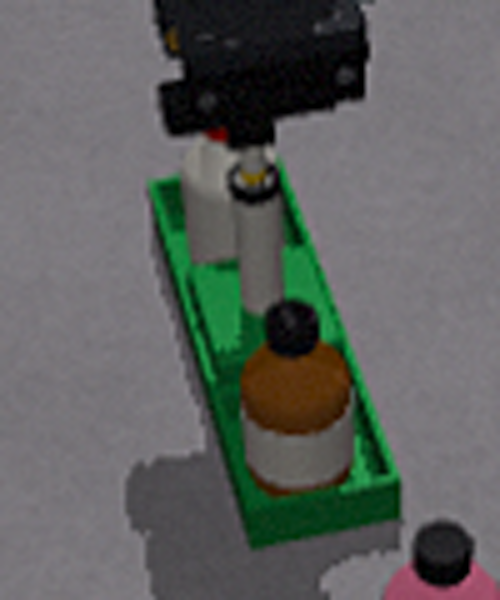

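Yellow shows at the barrel rim (255,178), about half out, and the 3.9 N force agrees with a draw of about 18 mm. I'm holding for more than a second, then lifting slowly.

>>> jog_arm(
  plan=[
    [0,0,0,0,0,0,-1],
    [0,0,0,0,0,0,-1],
    [0,0,0,0,0,0,-1],
    [0,0,0,0,0,0,-1],
    [0,0,0,0,0,0,-1],
    [0,0,0,0,0,0,-1],
    [0,0,0,0,0,0,-1],
    [0,0,0,0,0,0,-1],
    [0,0,0,0,0,0,-1],
    [0,0,0,0,0,0,-1],
    [0,0,0,0,0,0,-1],
    [0,0,0,0,0,0,-1],
  ],
)

```text
time: 15.35
ee_pos: [0.5447, 0.1573, 0.15]
eef_rot: [0.04, 0.999, -0.0, -0.0]
ft_force: [-0.2, -2.2, -4.0]
width: 0.0176
grip_force: 40.0
```

>>> jog_arm(
  plan=[
    [0,0,0,0,0,-1,-1],
    [0,0,0,0,0,-3,-1],
    [0,0,0,0,0,-6,-1],
    [0,0,0,0,0,-9,-1],
    [0,0,0,0,0,-12,-1],
    [0,0,0,0,0,-15,-1],
    [0,0,0,0,0,-18,-1],
    [0,0,0,0,0,-21,-1],
    [0,0,0,0,0,-24,-1],
    [0,0,0,0,0,-27,-1],
    [0,0,0,0,0,-29,-1],
    [0,0,0,0,0,-30,-1],
  ],
)

```text
time: 16.55
ee_pos: [0.5449, 0.1574, 0.1803]
eef_rot: [0.04, 0.999, -0.0, 0.0]
ft_force: [0.6, 0.5, -7.2]
width: 0.0176
grip_force: 40.0
```

```bash
cat >> h.py <<'E'
def chk(f):
    c=snap('side',f);P=cloud(c);im=c['image'].astype(int);r,g,b=im[...,0],im[...,1],im[...,2]
    G=(g>1.6*r)&(g>1.6*b)&(g>50)&(abs(P[...,0]-.545)<.07)&(abs(P[...,1]-.157)<.15)
    s=P[G]; u=np.array([.080,.997]); t=(s[:,:2]-[.545,.157])@u; w=(s[:,:2]-[.545,.157])@[.997,-.08]
    for lo in(-.13,-.1,-.06,-.03,0,.03,.08):
        k=s[(t>lo)&(t<lo+.03)&(w>.03)]; print(lo,len(k),'ztop right',np.percentile(k[:,2],95).round(4) if len(k)>5 else None, end='; ')
        k=s[(t>lo)&(t<lo+.03)&(w<-.03)]; print('left',np.percentile(k[:,2],95).round(4) if len(k)>5 else None)
E
python3 -c "
from h import *
goto([.5448,.1562,.268],85.4);chk('s9')
"
```

```text
t 16.55 pos [0.5449 0.1574 0.1803] w 0.0176 f [ 0.56  0.45 -7.25] grip 40.0
turn [-0.  0. -0.] shift [ -0.   -1.2 -87.7]
-0.13 32 ztop right 0.0444; left 0.0439
-0.1 32 ztop right 0.043; left 0.0442
-0.06 23 ztop right 0.0535; left 0.0512
-0.03 19 ztop right 0.462; left 0.3853
0 13 ztop right 0.0543; left 0.4004
0.03 10 ztop right 0.0492; left 0.0468
0.08 15 ztop right 0.0426; left 0.0425
```

The carrier is off the bench and level: the wall tops read 0.043–0.044 m at both ends and on both sides. I'm continuing to about 10 cm.

>>> jog_arm(
  plan=[
    [0,0,0,0,0,-1,-1],
    [0,0,0,0,0,-4,-1],
    [0,0,0,0,0,-8,-1],
    [0,0,0,0,0,-13,-1],
    [0,0,0,0,0,-18,-1],
    [0,0,0,0,0,-23,-1],
    [0,0,0,0,0,-28,-1],
    [0,0,0,0,0,-33,-1],
    [0,0,0,0,0,-37,-1],
    [0,0,0,0,0,-40,-1],
    [0,0,0,0,0,-42,-1],
    [0,0,0,0,0,-43,-1],
  ],
)

```text
time: 17.8
ee_pos: [0.5448, 0.1574, 0.2232]
eef_rot: [0.04, 0.999, -0.0, 0.0]
ft_force: [-0.2, 0.0, -5.8]
width: 0.0176
grip_force: 40.0
```

>>> jog_arm(
  plan=[
    [0,0,0,0,0,-1,-1],
    [0,0,0,0,0,-4,-1],
    [0,0,0,0,0,-8,-1],
    [0,0,0,0,0,-13,-1],
    [0,0,0,0,0,-18,-1],
    [0,0,0,0,0,-23,-1],
    [0,0,0,0,0,-28,-1],
    [0,0,0,0,0,-33,-1],
    [0,0,0,0,0,-37,-1],
    [0,0,0,0,0,-40,-1],
    [0,0,0,0,0,-41.5,-1],
    [0,0,0,0,0,-42,-1],
  ],
)

```text
time: 19.0
ee_pos: [0.5448, 0.1574, 0.2651]
eef_rot: [0.04, 0.999, -0.0, 0.0]
ft_force: [0.7, -0.1, -6.8]
width: 0.0175
grip_force: 40.0
```

>>> jog_arm(
  plan=[
    [0,0,0,0,0,0,-1],
    [0,0,0,0,0,0,-1],
    [0,0,0,0,0,0,-1],
    [0,0,0,0,0,0,-1],
    [0,0,0,0,0,0,-1],
    [0,0,0,0,0,0,-1],
    [0,0,0,0,0,0,-1],
    [0,0,0,0,0,0,-1],
    [0,0,0,0,0,0,-1],
    [0,0,0,0,0,0,-1],
  ],
)

```text
time: 20.0
ee_pos: [0.5448, 0.1574, 0.265]
eef_rot: [0.04, 0.999, -0.0, 0.0]
ft_force: [0.0, -1.3, -7.2]
width: 0.0177
grip_force: 40.0
```

```bash
python3 -c "
from h import *
goto([.5448,.1562,.268],85.4);chk('s10')
"
```

```text
t 20.0 pos [0.5448 0.1574 0.265 ] w 0.0177 f [ 0.04 -1.32 -7.18] grip 40.0
turn [-0.  0. -0.] shift [-0.1 -1.2 -3. ]
-0.13 47 ztop right 0.1271; left 0.1275
-0.1 30 ztop right 0.1293; left 0.128
-0.06 21 ztop right 0.1377; left 0.1289
-0.03 17 ztop right 0.4629; left 0.428
0 14 ztop right 0.1373; left 0.4448
0.03 13 ztop right 0.1362; left 0.1272
0.08 17 ztop right 0.1264; left 0.3772
```

View pics/s10.png

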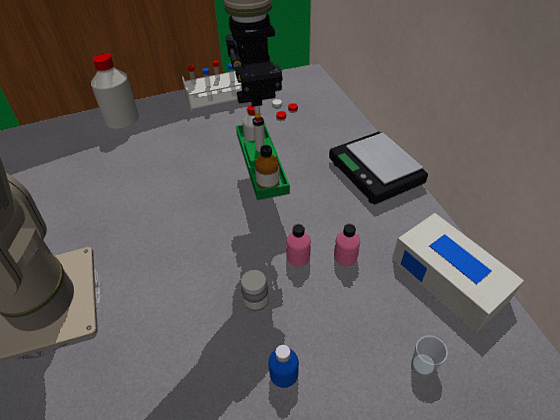

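The carrier hangs level about 99 mm up. Both bottles are standing in it, at (267,168) and (250,122), and the bystanders are where they started.

```bash
python3 -c "
from bench import order
print(order.close_job())"
```

```text
the job is handed in; nothing more can be done
None
```

The job is handed in (no verdict was shown): the amber bottle is in its well, the handle was held about 18 mm out for over a second, and the arm now holds the carrier level about 10 cm up, with both bottles standing and the bystanders not visibly moved.

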